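Put the sanding blocks away in the stacking trays

TASK

Tidy away the sanding blocks: seat each block that is on the bench flat and square in the pocket of a tray, one block to a tray, then stack all three trays, empty ones too, on the steel dock so that the corner feet drop fully into the rim below, and close the stack with the lid, also fully down. Any tray may take any block and go at any level; leave the other things on the bench where they are.

Things in the scene. Friction and masses are not known exactly. Their poses are not given: they have to be found in the camera images.
- tray1_mid (a point): One of three identical grey stacking trays: open box 150 long (x) x 62 wide (y) x 52 mm high over all, walls 4 mm, 0.18 kg. Point: its centre, 26 mm above the underside of its feet; z up. Walls start 10 mm above the feet's underside, inside floor at 14 mm. Pocket in the middle, 89 x 54 mm, between two black cross ribs (5 thick, 8 mm high, at x = +-47) and the side walls. Half a turn is the same.
- tray2_mid (a point): Same as tray1, also its centre. All three trays are always there. Four round feet under the corners (x = +-62.5, y = +-18.5 mm; 14 mm across, 10 mm high, tapered to 7 mm) drop inside the corners of the rim below with 1.5 mm play each way; the walls' lower edges then rest on that rim, so each tray adds 42 mm.
- tray3_mid (a point): Same as tray1, also its centre. A tray can be gripped from above across its 62 mm width, at mid-length, loaded or not. Trays and lid start in four shuffled places to the left and right of the dock.
- block1_mid (a point): Sanding block; 1 to 3 of three identical ones are present (absent: None). Flat base 84 (x) x 48 (y) x 12 mm, black pad below, bare metal above; wooden handle 50 (x) x 24 (y) x 22 mm in the middle on top; 34 mm high, 0.16 kg. Point: its centre, 17 mm above its underside; z up. Half a turn is the same.
- block2_mid (a point): Same as block1, may be absent. Seated in a pocket, its underside is on the tray's floor, its long side along the tray's, its point 5 mm above the tray's point and its handle's top 4 mm below the tray's rim.
- block3_mid (a point): Same as block1, may be absent. Inside a tray it can be gripped by the handle's ends (50 mm apart, along x) with the fingers over the base and the ribs.
- lid_mid (a point): Grey lid of the stack: plate 150 (x) x 62 (y) x 6 mm on four corner feet like the trays' (10 mm high), with a black bar handle 70 (x) x 20 (y) x 24 mm upright in its middle; 40 mm high, 0.15 kg. Point: 20 mm above the feet's underside; z up. On a tray its plate rests on the rim, feet inside the rim's corners.
- dock_rim (a point): Dark steel stacking dock fixed to the bench: plate 170 x 84 x 8 mm with a rectangular rim 150 (x) x 62 mm (y), 4 mm thick, its top 22 mm above the bench. Point: centre of the rim at the level of its top; z up. Fully down, the 1st tray's point is 16 mm above this point, the 2nd's 58, the 3rd's 100, the lid's 136 mm.
- tape_roll: Bystander: paper tape roll lying flat, 90 mm across, 25 mm high; origin at the centre of its underside.
- mixing_cup: Bystander: white cup, 72 mm across, 60 mm high; origin at the centre of its underside.
Mind the look-alikes: they are no part of the job. Leave any blue or yellow look-alike of the part that bears block2_mid alone.

How it is judged (in metres and radians):
At the end, for the whole second after the job is handed in: Each block present is in a tray pocket: within 6 mm, on its floor (3 mm), tilt < 0.06, turn < 0.15 rad; three trays and then the lid stand on the dock, each within 4 mm of its fully-down height, 12 mm of the dock's middle, tilt < 0.05, turn < 0.12 rad; all at rest (((x of block1_mid in the frame of tray1_mid between -0.006 and 0.006 m and y of block1_mid in the frame of tray1_mid between -0.006 and 0.006 m and z of block1_mid in the frame of tray1_mid between 0.002 and 0.008 m and angle between the x axis of block1_mid and the x axis of tray1_mid, either way round below 0.15 rad) or (x of block1_mid in the frame of tray2_mid between -0.006 and 0.006 m and y of block1_mid in the frame of tray2_mid between -0.006 and 0.006 m and z of block1_mid in the frame of tray2_mid between 0.002 and 0.008 m and angle between the x axis of block1_mid and the x axis of tray2_mid, either way round below 0.15 rad) or (x of block1_mid in the frame of tray3_mid between -0.006 and 0.006 m and y of block1_mid in the frame of tray3_mid between -0.006 and 0.006 m and z of block1_mid in the frame of tray3_mid between 0.002 and 0.008 m and angle between the x axis of block1_mid and the x axis of tray3_mid, either way round below 0.15 rad)) and angle between each of block1_mid, block2_mid, block3_mid's own z axis and vertical below 0.06 rad and linear speed of each of block1, block2, block3, tray1, tray2, tray3, lid below 0.02 m/s and ((x of block2_mid in the frame of tray1_mid between -0.006 and 0.006 m and y of block2_mid in the frame of tray1_mid between -0.006 and 0.006 m and z of block2_mid in the frame of tray1_mid between 0.002 and 0.008 m and angle between the x axis of block2_mid and the x axis of tray1_mid, either way round below 0.15 rad) or (x of block2_mid in the frame of tray2_mid between -0.006 and 0.006 m and y of block2_mid in the frame of tray2_mid between -0.006 and 0.006 m and z of block2_mid in the frame of tray2_mid between 0.002 and 0.008 m and angle between the x axis of block2_mid and the x axis of tray2_mid, either way round below 0.15 rad) or (x of block2_mid in the frame of tray3_mid between -0.006 and 0.006 m and y of block2_mid in the frame of tray3_mid between -0.006 and 0.006 m and z of block2_mid in the frame of tray3_mid between 0.002 and 0.008 m and angle between the x axis of block2_mid and the x axis of tray3_mid, either way round below 0.15 rad)) and ((x of block3_mid in the frame of tray1_mid between -0.006 and 0.006 m and y of block3_mid in the frame of tray1_mid between -0.006 and 0.006 m and z of block3_mid in the frame of tray1_mid between 0.002 and 0.008 m and angle between the x axis of block3_mid and the x axis of tray1_mid, either way round below 0.15 rad) or (x of block3_mid in the frame of tray2_mid between -0.006 and 0.006 m and y of block3_mid in the frame of tray2_mid between -0.006 and 0.006 m and z of block3_mid in the frame of tray2_mid between 0.002 and 0.008 m and angle between the x axis of block3_mid and the x axis of tray2_mid, either way round below 0.15 rad) or (x of block3_mid in the frame of tray3_mid between -0.006 and 0.006 m and y of block3_mid in the frame of tray3_mid between -0.006 and 0.006 m and z of block3_mid in the frame of tray3_mid between 0.002 and 0.008 m and angle between the x axis of block3_mid and the x axis of tray3_mid, either way round below 0.15 rad)) and (z of tray1_mid in the frame of dock_rim between 0.012 and 0.02 m or z of tray1_mid in the frame of dock_rim between 0.054 and 0.062 m or z of tray1_mid in the frame of dock_rim between 0.096 and 0.104 m) and horizontal distance between each of tray1_mid, tray2_mid, tray3_mid, lid_mid and dock_rim below 0.012 m and angle between each of tray1_mid, tray2_mid, tray3_mid, lid_mid's own z axis and vertical below 0.05 rad and angle between the x axis of each of tray1_mid, tray2_mid, tray3_mid, lid_mid and the x axis of dock_rim, either way round below 0.12 rad and (z of tray2_mid in the frame of dock_rim between 0.012 and 0.02 m or z of tray2_mid in the frame of dock_rim between 0.054 and 0.062 m or z of tray2_mid in the frame of dock_rim between 0.096 and 0.104 m) and (z of tray3_mid in the frame of dock_rim between 0.012 and 0.02 m or z of tray3_mid in the frame of dock_rim between 0.054 and 0.062 m or z of tray3_mid in the frame of dock_rim between 0.096 and 0.104 m) and z of lid_mid in the frame of dock_rim between 0.132 and 0.14 m); the robot touches nothing.
It fails at once if the tape roll or the cup is moved by more than 4 cm (distance of any of tape_roll, mixing_cup from where it was at the start of the episode above 0.04 m).
Of block1, block2, block3 only 1 to 3 are there at a start; the rules pass over those that are not, and their reading is None.
At some moment in a run one of block1, block2, block3, lid may be knocked a few centimetres aside while the robot is not near it.
Once in a run the grip may slacken for a moment while it holds something.
It also fails if it takes over 210 s, if anything falls off the work surface, if the arm or the gripper's body presses on something with over 40 N, if the wrist force passes 120 N, or if a joint passes its speed limit or range.

ROBOT

A 7-joint arm with a two-finger parallel gripper is mounted at the origin on the work surface. World frame = base frame: x ahead of the robot, y to its left, z up, the work surface at z = 0. Lengths are in mm, angles in rad, forces in N, time in s.
With the tool pointing down it reaches from about 400 to 850 mm from the base axis. Payload 10.4 kg.
Tool frame: the origin (TCP) lies on the centre line of the jaws, within the pads' length; the fingertips stand bot.nose_length ahead of it and the grasp point (between the pads) lies 2 mm behind it (bot.nose_length is the distance from the TCP to the fingertips, in mm); x points along the fingers, y is the direction in which the jaws open and shut, and the axes are right-handed (so a half turn about x gives the same grasp; the last joint's range is limited). The gripper opens to 87 mm and grips with 3 to 60 N. Pads are 19 mm wide; open, the fingers measure 117 mm over their backs; the gripper's body (75 mm by 190 mm) begins 51 mm behind the grasp point.
Start: joints at [1.305, 0.332, -0.065, 1.46, 0.022, 1.35, -0.088], TCP at [150.284, -606.684, 239.576] pointing down, gripper open.
Joint ranges: [-2.6, 2.6], [-0.5, 2.12], [-1.47, 1.34], [0.16, 2.42], [-1.27, 4.41], [0.06, 2.06], [-2.6, 2.6]. Speed limits (rad/s): [2.22, 2.22, 2.79, 2.79, 3.14, 3.14, 3.14].

INTERFACE

Orientations are given as a rotation vector (axis times angle).
In Python, from workcell import bot gives the robot as it stands.
- The arm moves only by the tool arm_command, never from a script. Its argument "deltas" is a list of rows, each a list of 6 numbers: the shift along the tool's x, y, z in cm, then the turn, a rotation vector about the tool's x, y, z in rad. A call has 1 to 20 rows; each row shifts and turns the commanded pose from where the row before left it, along the tool's axes as they then stand; what a row does not reach is not made up. A row lasts 1/8 s, in which the tool goes at most 62.5 mm and 10.7 degrees, less where a joint would pass 70% of its speed; a pose out of reach is approached as far as the arm can. A call is refused whole if a number of a shift passes 6.25 or a number of a turn 0.188, either way. A call with a gripper value outside its range is refused whole. "fingers" is the closure in counts, from 0 (fully open) to 255 (shut), set as the call begins (left out, the last holds). The fingers move at their own pace and stop on an object; the grip force is fixed at half the most. Time passes only in rows, so rows that do not move let the fingers close. It gives the time, the measured TCP pose, the force and the opening at its end, in the units of the state.
- bot.state(): the state, without advancing time (a new reading comes with each control period).
- bot.grab_frame(name): name is "scene" or "top" or "wrist"; returns (picture, depth): 480x640x3 uint8, red, green, blue; 480x640 float32, mm along the optical axis (not along the pixel's ray), 0 where there is no reading.
- bot.get_calibration(name): a dict with "K" (3x3 intrinsics, pixels), "origin" and "rotation" of the camera in the world; the wrist camera has in their place "mount" (4x4, takes a point from camera to tool coordinates, whose origin is the TCP and whose axes are the tool frame's). Camera axes: x right, y up, looking along -z (the intrinsics and any distortion apply to the point x, -y, -z); pixel columns grow to the right and rows downward; lengths in mm; the calibration is good to about 2 mm. A picture is of the moment at which its call begins: read the wrist's pose just before it. get_calibration takes no time and is no camera call.
- bot.close_job(): hands the job in, once; it reports no verdict.
The state is a dict: "time": time; "joints": joint angles; "dq": joint speeds; "joint_torque": joint torques, N m; "eef_pos": TCP position; "eef_rot": TCP orientation; "force": force on the tool from outside, world axes, zero at the start; "torque": the same for the moment, N m; "width": finger opening in mm.
Only numpy, scipy, OpenCV 4.12 (cv2) and the standard library are available. Lean on these libraries where they do the work, as an engineer would, in place of code of your own. Each camera call takes 0.05 s, during which the arm holds its last target.

## Working session

There is one attempt and no reset: what is moved stays moved. The work goes in short steps, Python scripts to look and compute and a tool call to move; the robot and the scene stay as the last step left them, time stands still between calls to the robot, and variables do not carry over. Pictures are saved under pics/ and viewed, and the job is handed in when it is done.

Besides the shell and the picture viewer there is one more tool, called as name([rows], argument=value, ...), one row to a line, values as JSON. arm_command: Moves the arm, as the interface text tells. Its arguments: {"type":"object","properties":{"deltas":{"type":"array"},"fingers":{"type":"number"}},"required":["deltas"]}

```bash
ls; mkdir -p pics; python3 - <<'E'
from workcell import bot
import cv2, numpy as np
print(bot.state()); print(bot.nose_length)
for n in ["scene","top","wrist"]:
    c=bot.get_calibration(n); print(n,c)
for n in ["scene","top"]:
    p,d=bot.grab_frame(n); cv2.imwrite(f"pics/{n}0.png",p[:,:,::-1]); np.save(f"pics/{n}0.npy",d); print(d.min(),d.max(),(d==0).mean())
E
```

```text
pics
{'time': 0.0, 'joints': array([ 1.30539639,  0.33288509, -0.06465353,  1.46095794,  0.02161934,
        1.34990219, -0.08852183]), 'dq': array([ 0.00108811,  0.00040923, -0.00048878, -0.00110199, -0.00079876,
       -0.00126313,  0.00063728]), 'joint_torque': array([-5.15917818e-04, -6.23266983e+01,  2.45539681e-02, -3.89898670e+01,
       -6.13698503e-02,  3.98388016e-02,  1.43570282e-04]), 'eef_pos': array([ 150.13583389, -606.31718281,  238.73762305]), 'eef_rot': array([ 2.09277319,  0.25681917, -2.09335812]), 'force': array([-0.26576135, -0.85009783,  0.22494815]), 'torque': array([-0.00087364,  0.01552   , -0.00800404]), 'width': 87.01898360900474}
17.0
scene {'K': array([[438.00343242,   0.        , 319.41331645],
       [  0.        , 438.00343242, 242.22274093],
       [  0.        ,   0.        ,   1.        ]]), 'origin': array([1103.9414683 , -274.6269296 ,  710.08482908]), 'rotation': array([0.72743122, 0.45902138, 1.11511261])}
top {'K': array([[576.43367598,   0.        , 324.70949221],
       [  0.        , 576.43367598, 237.22693438],
       [  0.        ,   0.        ,   1.        ]]), 'origin': array([ 217.61673534,  -11.94895043, 1297.35953838]), 'rotation': array([ 0.16590017, -0.14638442, -1.5899608 ])}
wrist {'K': array([[346.65034231,   0.        , 323.80763906],
       [  0.        , 346.65034231, 243.44443452],
       [  0.        ,   0.        ,   1.        ]]), 'mount': array([[-1.98239578e-04,  2.87716742e-01, -9.57715530e-01,
        -1.45836378e+02],
       [ 9.99999438e-01,  1.05465741e-03,  1.09847992e-04,
        -3.13720178e-01],
       [ 1.04166689e-03, -9.57714970e-01, -2.87716789e-01,
        -8.02367549e+01],
       [ 0.00000000e+00,  0.00000000e+00,  0.00000000e+00,
         1.00000000e+00]])}
0.0 3999.8977 0.004524739583333334
0.0 2296.8464 0.0037923177083333333
```

View pics/scene0.png

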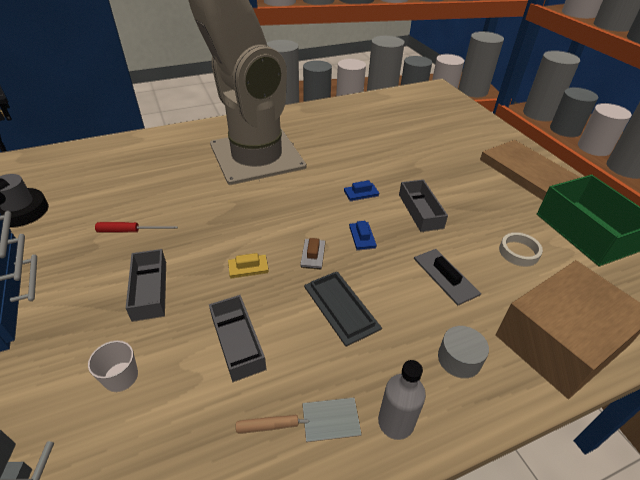

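View pics/top0.png

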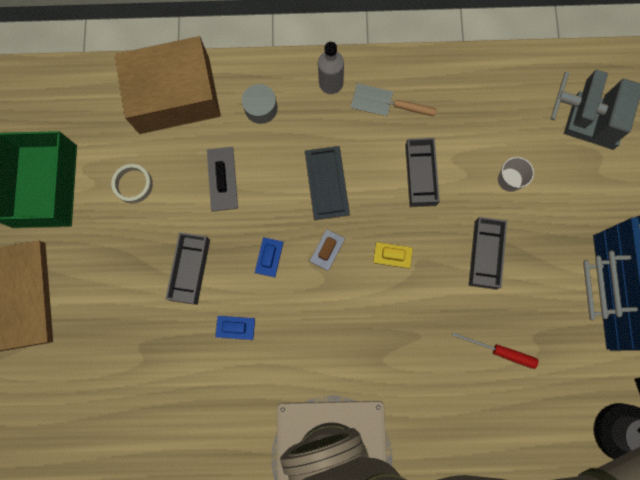

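```bash
cat > h.py <<'E'
from workcell import bot
import cv2, numpy as np
from scipy.spatial.transform import Rotation as R
def cam(n,st=None):
    c=bot.get_calibration(n); K=c["K"]
    if n=="wrist":
        M=c["mount"]; Rt=R.from_rotvec(st["eef_rot"]).as_matrix()
        return K,Rt@M[:3,:3],Rt@M[:3,3]+st["eef_pos"]
    return K,R.from_rotvec(c["rotation"]).as_matrix(),np.array(c["origin"])
def rays(C,uv):
    K,Rm,o=C; uv=np.asarray(uv,float).reshape(-1,2)
    d=np.c_[(uv[:,0]-K[0,2])/K[0,0],-(uv[:,1]-K[1,2])/K[1,1],-np.ones(len(uv))]
    return d@Rm.T
def onplane(C,uv,z):
    d=rays(C,uv); o=C[2]; return o+d*((z-o[2])/d[:,2])[:,None]
def cloud(C,depth):
    v,u=np.mgrid[0:480,0:640]; d=rays(C,np.c_[u.ravel(),v.ravel()])
    P=C[2]+d*depth.reshape(-1,1); P[depth.ravel()==0]=np.nan
    return P.reshape(480,640,3)
def shot(n,name):
    st=bot.state(); p,d=bot.grab_frame(n); cv2.imwrite(f"pics/{name}.png",p[:,:,::-1]); np.save(f"pics/{name}.npy",d)
    C=cam(n,st); np.savez(f"pics/{name}_cam.npz",*C); return p,d,C
def rect(xy):
    """min area rect: centre, long, short, angle of long axis (rad, -pi/2..pi/2)"""
    (cx,cy),(w,h),a=cv2.minAreaRect(np.float32(xy)); a=np.deg2rad(a)
    if w<h: w,h=h,w; a+=np.pi/2
    a=(a+np.pi/2)%np.pi-np.pi/2
    return cx,cy,w,h,a
E
python3 - <<'E'
from h import *
p=cv2.imread("pics/top0.png"); d=np.load("pics/top0.npy"); C=cam("top"); P=cloud(C,d)
print("table z",np.nanmedian(P[300:380,100:200,2]),np.nanmedian(P[300:340,520:570,2]),np.nanmedian(P[120:140,400:500,2]))
Z=P[:,:,2]
for name,(u,v),r,lo,hi in [("trayA",(422,172),50,42,60),("trayB",(488,253),50,42,60),("trayC",(188,269),50,42,60),("lid",(222,179),45,9,22),("lidh",(222,179),45,30,50),("dock",(327,183),50,15,30),("block",(327,250),28,6,18),("blockh",(327,250),28,27,45),("tape",(131,183),30,15,40),("cup",(517,173),35,50,75)]:
    m=np.zeros((480,640),bool); m[v-r:v+r,u-r:u+r]=1
    m&=(Z>lo)&(Z<hi); m=cv2.morphologyEx(m.astype(np.uint8),cv2.MORPH_OPEN,np.ones((2,2)))
    n,l,s,_=cv2.connectedComponentsWithStats(m); k=1+np.argmax(s[1:,4]); q=P[l==k]
    print(name,len(q),np.round(rect(q[:,:2]),3),"z",np.round(np.median(q[:,2]),1))
big=cv2.resize(p[200:300,200:460],None,fx=3,fy=3,interpolation=cv2.INTER_CUBIC); cv2.imwrite("pics/crop0.png",big)
E
```

```text
table z -0.022930990452323385 0.24345768201374085 0.19913733606654205
trayA 461 [ 6.24869e+02 -2.30066e+02  1.66948e+02  7.42740e+01  1.50000e-02] z nan
trayB 389 [ 4.27552e+02 -3.68794e+02  1.57162e+02  7.97730e+01 -1.36000e-01] z nan
trayC 496 [ 4.09271e+02  3.12475e+02  1.48610e+02  7.56610e+01 -1.73000e-01] z nan
lid 1336 [ 6.30473e+02  2.50589e+02  1.49211e+02  4.88780e+01 -1.74000e-01] z nan
lidh 271 [6.18525e+02 2.39288e+02 6.82140e+01 1.69070e+01 2.47000e-01] z nan
dock 76 [674.028  -1.387  63.168  16.512  -1.361] z nan
block 515 [446.148  -5.788  85.471  47.668  -0.492] z 11.7
blockh 233 [446.096  -5.037  50.544  21.509  -0.493] z nan
tape 509 [621.616 446.939  78.69   75.873  -0.823] z nan
cup 148 [ 621.768 -457.546   73.429   65.222    0.784] z 54.8
```

View pics/crop0.png

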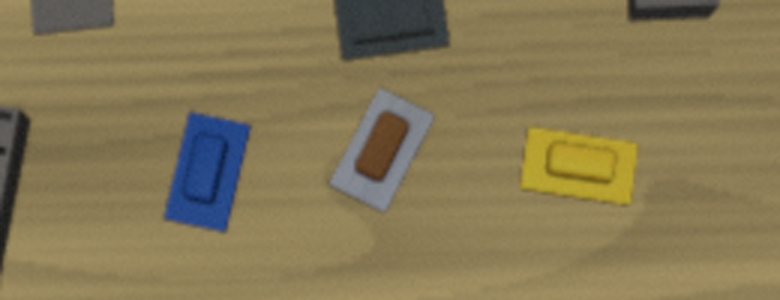

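```bash
cat >> h.py <<'E'
def goto(x,y,z,jaw=None,st=None):
    """print turn about tool x (rad) and then shift cm in tool axes after the turn; jaw = world yaw of tool y (mod pi)"""
    st=st or bot.state(); Rm=R.from_rotvec(st["eef_rot"]).as_matrix()
    ty=Rm[:,1]; cur=np.arctan2(ty[1],ty[0]); t=0
    if jaw is not None:
        dpsi=(jaw-cur+np.pi/2)%np.pi-np.pi/2   # world yaw change
        t=-dpsi                                  # tool x points down
    tilt=np.arccos(np.clip(-Rm[2,0],-1,1))
    Rn=Rm@R.from_rotvec([t,0,0]).as_matrix()
    s=Rn.T@(np.array([x,y,z])-st["eef_pos"])/10
    print("t=%.2f pos"%st["time"],np.round(st["eef_pos"],1),"jaw %.3f tilt %.3f"%(cur,tilt),"j7 %.2f"%st["joints"][6],"F",np.round(st["force"],1),"w %.1f"%st["width"])
    # levelling turn in tool axes after spin
    lv=R.from_matrix(Rn).apply([1,0,0]); ax=np.cross(lv,[0,0,-1]); print("   TURN x %.3f  SHIFT cm"%t,np.round(s,2),"level turn",np.round(Rn.T@ax,3))
E
python3 - <<'E'
from h import *
print(R.from_rotvec(bot.state()["eef_rot"]).as_matrix().round(3))
goto(427,-369,300,1.43)
E
```

```text
[[-0.     0.24  -0.971]
 [ 0.001 -0.971 -0.24 ]
 [-1.    -0.001  0.   ]]
t=0.10 pos [ 150.2 -606.4  238.8] jaw -1.328 tilt 0.001 j7 -0.09 F [ 0.   0.2 -0.4] w 87.3
   TURN x 0.384  SHIFT cm [ -6.1  -27.39 -24.07] level turn [-0.     0.001  0.001]
```

```bash
python3 - <<'E'
from h import *
goto(470,-310,300,-1.571)
E
```

```text
t=0.10 pos [ 150.2 -606.4  238.8] jaw -1.328 tilt 0.001 j7 -0.09 F [ 0.   0.2 -0.4] w 87.3
   TURN x 0.243  SHIFT cm [ -6.09 -29.65 -31.97] level turn [-0.     0.     0.001]
```

arm_command([
  [-3,0,0,0.12,0,0],
  [-3,0,0,0.12,0,0],
  [0,-3,-3.2,0,0,0],
  [0,-3,-3.2,0,0,0],
  [0,-3,-3.2,0,0,0],
  [0,-3,-3.2,0,0,0],
  [0,-3,-3.2,0,0,0],
  [0,-3,-3.2,0,0,0],
  [0,-3,-3.2,0,0,0],
  [0,-3,-3.2,0,0,0],
  [0,-3,-3.2,0,0,0],
  [0,-2.6,-3.2,0,0,0],
  [0,0,0,0,0,0],
  [0,0,0,0,0,0],
], fingers=0)

```text
time: 1.85
eef_pos: [468.9, -310.3, 299.2]
eef_rot: [2.219, 0.003, -2.221]
force: [0.0, -0.9, 0.3]
width: 86.9
```

```bash
python3 - <<'E'
from h import *
goto(470,-310,300,-1.571)
shot("wrist","w1")
E
```

```text
t=1.85 pos [ 468.9 -310.3  299.2] jaw -1.568 tilt 0.001 j7 -1.11 F [ 0.  -0.9  0.3] w 86.9
   TURN x 0.003  SHIFT cm [-0.08 -0.03 -0.11] level turn [ 0.     0.001 -0.   ]
```

View pics/w1.png

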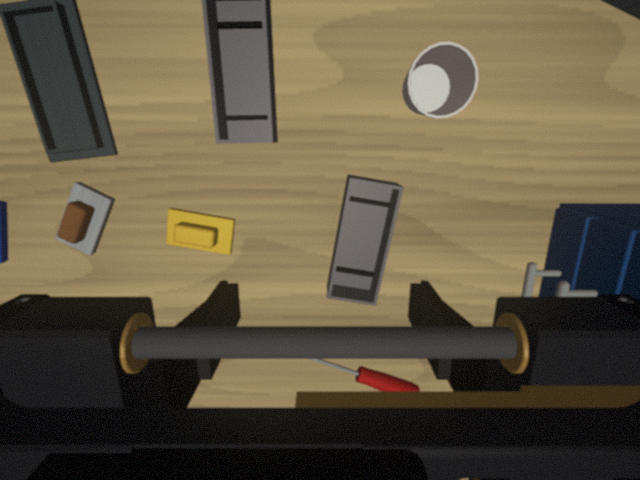

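```bash
cat >> h.py <<'E'
def meas(name,uv,r,lo,hi,zp,erode=0):
    """points with height in lo..hi near pixel uv, their pixels cast on plane zp, min rect"""
    d=np.load(f"pics/{name}.npy"); f=np.load(f"pics/{name}_cam.npz"); C=(f["arr_0"],f["arr_1"],f["arr_2"])
    P=cloud(C,d); Z=np.nan_to_num(P[:,:,2],nan=-99); u,v=uv
    m=np.zeros((480,640),np.uint8); m[max(0,v-r):v+r,max(0,u-r):u+r]=1
    m&=((Z>lo)&(Z<hi)).astype(np.uint8)
    n,l,s,_=cv2.connectedComponentsWithStats(m); k=1+np.argmax(s[1:,4])
    vv,uu=np.nonzero(l==k); q=onplane(C,np.c_[uu,vv],zp)
    z=Z[l==k]; rr=rect(q[:,:2]); print(name,uv,len(q),"c %.1f %.1f  L %.1f W %.1f a %.3f"%rr,"z p50 %.1f p95 %.1f"%(np.median(z),np.percentile(z,95))); return rr
E
python3 - <<'E'
from h import *
shot("top","top1")
print("B"); meas("w1",(365,240),70,44,60,52); meas("top1",(488,253),50,44,60,52)
print("A"); meas("top1",(422,172),50,44,60,52)
print("C"); meas("top1",(188,269),50,44,60,52)
print("dock"); meas("top1",(327,183),60,15,30,22);meas("top1",(327,183),60,4,30,8)
print("block"); meas("top1",(327,250),30,5,18,12);meas("top1",(327,250),30,26,40,34); meas("w1",(85,218),40,5,18,12);meas("w1",(85,218),40,26,40,34)
print("lid"); meas("top1",(222,179),50,8,60,16); meas("top1",(222,179),50,30,60,40)
E
```

```text
B
w1 (365, 240) 1538 c 429.4 -355.7  L 151.0 W 62.9 a -0.167 z p50 52.3 p95 53.8
top1 (488, 253) 178 c 427.3 -328.5  L 143.4 W 9.8 a -0.137 z p50 51.2 p95 55.7
A
top1 (422, 172) 440 c 616.3 -222.8  L 152.4 W 63.9 a 0.016 z p50 51.5 p95 55.9
C
top1 (188, 269) 481 c 408.9 305.7  L 150.1 W 64.7 a -0.175 z p50 51.4 p95 55.4
dock
top1 (327, 183) 354 c 606.7 -5.9  L 153.4 W 62.0 a 0.113 z p50 21.5 p95 26.0
top1 (327, 183) 2386 c 607.7 -5.7  L 176.4 W 88.5 a 0.103 z p50 8.7 p95 22.8
block
top1 (327, 250) 528 c 446.3 -3.0  L 85.0 W 49.0 a -0.499 z p50 11.9 p95 15.8
top1 (327, 250) 231 c 446.8 -3.1  L 49.6 W 23.1 a -0.483 z p50 33.5 p95 37.5
w1 (85, 218) 1513 c 450.4 -2.4  L 86.0 W 50.2 a -0.497 z p50 12.5 p95 14.1
w1 (85, 218) 882 c 451.2 -4.6  L 52.9 W 26.6 a -0.497 z p50 34.1 p95 35.7
lid
top1 (222, 179) 1681 c 620.6 237.0  L 151.3 W 62.7 a 0.084 z p50 16.7 p95 41.1
top1 (222, 179) 275 c 619.4 236.0  L 71.7 W 21.2 a 0.082 z p50 39.5 p95 44.1
```

```bash
python3 - <<'E'
from h import *
goto(429,-355.7,140,-1.738)
E
```

```text
t=1.95 pos [ 468.5 -310.9  299.4] jaw -1.570 tilt 0.001 j7 -1.11 F [-0.3 -0.9 -0.3] w 87.2
   TURN x 0.168  SHIFT cm [15.94  5.07  3.14] level turn [-0.  0. -0.]
```

arm_command([
  [0,1.7,1.05,0.168,0,0],
  [3,1.7,1.05,0,0,0],
  [4,1.7,1.05,0,0,0],
  [4,0,0,0,0,0],
  [4,0,0,0,0,0],
  [1,0,0,0,0,0],
  [0,0,0,0,0,0],
  [0,0,0,0,0,0],
])

```text
time: 2.95
eef_pos: [433.4, -357.7, 141.4]
eef_rot: [-2.138, 0.179, 2.133]
force: [-0.1, 0.2, 0.5]
width: 86.8
```

```bash
python3 - <<'E'
from h import *
goto(429.4,-355.7,42,-1.738)
shot("wrist","w2"); meas("w2",(320,300),180,44,60,52)
E
```

```text
t=2.95 pos [ 433.4 -357.7  141.4] jaw -1.736 tilt 0.003 j7 -1.19 F [-0.1  0.2  0.5] w 86.8
   TURN x 0.002  SHIFT cm [ 9.94 -0.14  0.45] level turn [ 0.    -0.002 -0.001]
w2 (320, 300) 2886 c 440.6 -358.1  L 126.5 W 62.2 a -0.167 z p50 52.5 p95 53.7
```

View pics/w2.png

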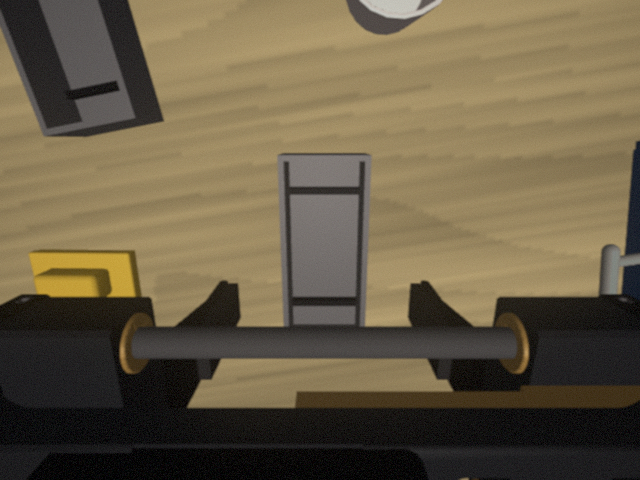

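arm_command([
  [3,-0.15,0.45,0,0,0],
  [3,0,0,0,0,0],
  [2,0,0,0,0,0],
  [1.9,0,0,0,0,0],
  [0,0,0,0,0,0],
  [0,0,0,0,0,0],
])

```text
time: 3.75
eef_pos: [429.1, -355.1, 41.5]
eef_rot: [-2.137, 0.178, 2.134]
force: [0.4, -0.3, -0.5]
width: 86.8
```

arm_command([
  [0,0,0,0,0,0],
  [0,0,0,0,0,0],
  [0,0,0,0,0,0],
  [0,0,0,0,0,0],
  [0,0,0,0,0,0],
  [0,0,0,0,0,0],
], fingers=255)

```text
time: 4.5
eef_pos: [428.6, -355.1, 40.9]
eef_rot: [-2.136, 0.178, 2.135]
force: [-1.4, -1.5, 4.1]
width: 61.5
```

```bash
python3 - <<'E'
from h import *
goto(429.0,-356,160,-1.571+0.108)
E
```

```text
t=4.50 pos [ 428.6 -355.1   40.9] jaw -1.736 tilt 0.001 j7 -1.22 F [-1.4 -1.5  4.1] w 61.5
   TURN x -0.273  SHIFT cm [-11.91   0.11  -0.03] level turn [-0.    -0.    -0.001]
```

```bash
python3 - <<'E'
from h import *
goto(500,-20,200,-1.571+0.108)
E
```

```text
t=4.50 pos [ 428.6 -355.1   40.9] jaw -1.736 tilt 0.001 j7 -1.22 F [-1.4 -1.5  4.1] w 61.5
   TURN x -0.273  SHIFT cm [-15.93 -32.53 -10.71] level turn [-0.    -0.    -0.001]
```

arm_command([
  [-2,0,0,0,0,0],
  [-3,0,0,0,0,0],
  [-4,0,0,-0.09,0,0],
  [-4,0,0,-0.09,0,0],
  [-3,0,0,-0.09,0,0],
  [0,0,0,0,0,0],
])

```text
time: 5.25
eef_pos: [429.3, -354.9, 202.2]
eef_rot: [2.169, 0.112, -2.164]
force: [0.8, 0.0, -3.0]
width: 61.7
```

```bash
python3 - <<'E'
from h import *
goto(500,-20,200,-1.571+0.108)
E
```

```text
t=5.25 pos [ 429.3 -354.9  202.2] jaw -1.466 tilt 0.003 j7 -0.91 F [ 0.8  0.  -3. ] w 61.7
   TURN x -0.003  SHIFT cm [  0.18 -32.54 -10.63] level turn [-0.    -0.002 -0.002]
```

arm_command([
  [0,-2,-0.7,0,0,0],
  [0,-4,-1.3,0,0,0],
  [0,-4,-1.3,0,0,0],
  [0,-4,-1.3,0,0,0],
  [0,-4,-1.3,0,0,0],
  [0,-4,-1.3,0,0,0],
  [0,-4,-1.3,0,0,0],
  [0,-4,-1.3,0,0,0],
  [0,-2.5,-0.8,0,0,0],
  [0,0,0,0,0,0],
  [0,0,0,0,0,0],
])

```text
time: 6.62
eef_pos: [499.1, -20.5, 199.4]
eef_rot: [2.166, 0.113, -2.17]
force: [0.1, -0.7, -2.1]
width: 61.7
```

```bash
python3 - <<'E'
from h import *
goto(607,-6,150,-1.571+0.108)
shot("wrist","w3");shot("top","top3")
E
```

```text
t=6.62 pos [499.1 -20.5 199.4] jaw -1.466 tilt 0.002 j7 -1.58 F [ 0.1 -0.7 -2.1] w 61.7
   TURN x -0.003  SHIFT cm [  4.92  -0.28 -10.9 ] level turn [0.    0.002 0.   ]
```

View pics/w3.png

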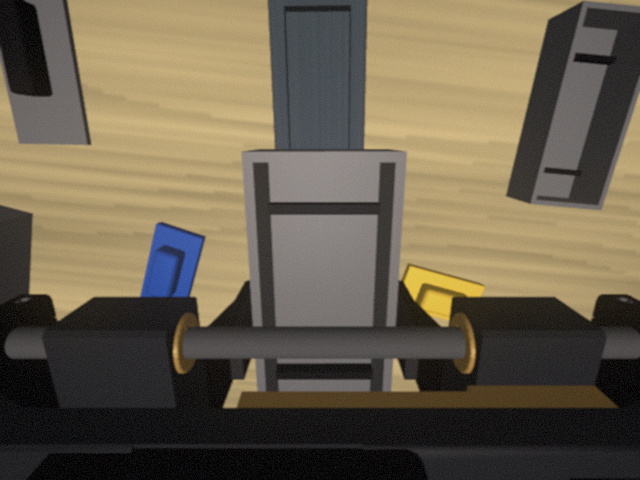

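```bash
python3 - <<'E'
from h import *
meas("w3",(320,70),75,16,30,22); meas("w3",(320,70),75,4,30,8)
meas("w3",(320,250),150,195,225,210)
E
```

```text
w3 (320, 70) 2110 c 629.2 -1.2  L 111.8 W 62.1 a 0.113 z p50 22.5 p95 23.9
w3 (320, 70) 13672 c 631.4 -1.0  L 116.8 W 83.7 a 0.113 z p50 8.9 p95 22.9
w3 (320, 250) 9395 c 537.8 -15.6  L 97.9 W 74.6 a -1.468 z p50 210.8 p95 219.7
```

arm_command([
  [-3,0,1,0,0,0],
  [-4,0,2,0,0,0],
  [-4,0,2,0,0,0],
  [-1,0,0,0,0,0],
  [0,0,0,0,0,0],
])

```text
time: 7.35
eef_pos: [450.5, -26.1, 320.3]
eef_rot: [2.169, 0.112, -2.167]
force: [0.4, -1.2, -2.7]
width: 61.8
```

```bash
python3 - <<'E'
from h import *
goto(609,-4,150,-1.571+0.113)
shot("wrist","w4")
meas("w4",(320,90),88,16,30,22); meas("w4",(320,90),88,4,30,8)
E
```

```text
t=7.35 pos [450.5 -26.1 320.3] jaw -1.467 tilt 0.001 j7 -1.47 F [ 0.4 -1.2 -2.7] w 61.8
   TURN x -0.009  SHIFT cm [ 17.04  -0.42 -15.99] level turn [-0.    -0.001 -0.   ]
w4 (320, 90) 1192 c 605.2 -3.9  L 139.9 W 62.1 a 0.113 z p50 22.6 p95 24.2
w4 (320, 90) 9801 c 602.5 -4.2  L 154.8 W 83.7 a 0.113 z p50 8.8 p95 22.9
```

View pics/w4.png

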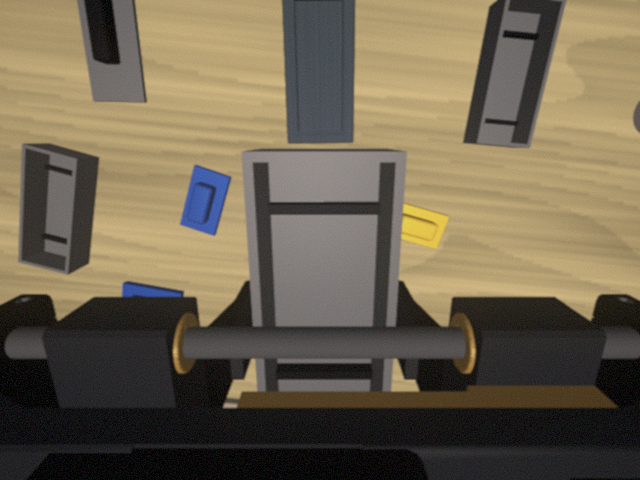

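arm_command([
  [0,-0.1,-4,-0.008,0,0],
  [2,-0.1,-4,0,0,0],
  [4,-0.1,-4,0,0,0],
  [4,-0.1,-4,0,0,0],
  [4,0,0,0,0,0],
  [4,0,0,0,0,0],
  [3,0,0,0,0,0],
  [0,0,0,0,0,0],
  [0,0,0,0,0,0],
])

```text
time: 8.52
eef_pos: [609.1, -3.7, 110.9]
eef_rot: [2.164, 0.123, -2.163]
force: [-0.5, 0.8, -0.8]
width: 62.1
```

```bash
python3 - <<'E'
from h import *
goto(610,-3.4,54,-1.571+0.113)
E
```

```text
t=8.53 pos [609.1  -3.7 110.9] jaw -1.458 tilt 0.000 j7 -1.72 F [-0.5  0.8 -0.8] w 62.1
   TURN x 0.000  SHIFT cm [ 5.69 -0.01 -0.09] level turn [-0. -0.  0.]
```

arm_command([
  [2,0,-0.1,0,0,0],
  [1.5,0,0,0,0,0],
  [0.7,0,0,0,0,0],
  [0.5,0,0,0,0,0],
  [0.4,0,0,0,0,0],
  [0.4,0,0,0,0,0],
  [0.2,0,0,0,0,0],
  [0,0,0,0,0,0],
])

```text
time: 9.52
eef_pos: [609.8, -3.8, 53.5]
eef_rot: [2.163, 0.122, -2.163]
force: [-0.6, -0.5, -2.3]
width: 61.9
```

arm_command([
  [0.1,0,0,0,0,0],
  [0.05,0,0,0,0,0],
  [0,0,0,0,0,0],
])

```text
time: 9.9
eef_pos: [610.0, -3.8, 53.0]
eef_rot: [2.164, 0.122, -2.163]
force: [-3.5, -0.7, 6.1]
width: 61.4
```

arm_command([
  [0,0,0,0,0,0],
  [0,0,0,0,0,0],
  [0,0,0,0,0,0],
  [0,0,0,0,0,0],
  [-2,0,0,0,0,0],
  [-4,0,0,0,0,0],
  [-4,0,0,0,0,0],
  [-4,0,0,0,0,0],
  [0,0,3,0,0,0],
  [0,0,4,0,0,0],
  [0,0,4,0,0,0],
  [0,0,2,0,0,0],
  [0,0,0,0,0,0],
  [0,0,0,0,0,0],
], fingers=0)

```text
time: 11.65
eef_pos: [481.5, -18.2, 192.9]
eef_rot: [2.165, 0.122, -2.161]
force: [0.5, -0.7, 0.1]
width: 87.0
```

```bash
python3 - <<'E'
from h import *
goto(450,-4,200)
shot("wrist","w5"); shot("top","top5")
meas("w5",(320,150),110,58,75,64)
meas("top5",(327,250),30,5,18,12)
meas("top5",(327,183),60,54,75,64)
E
```

```text
t=11.65 pos [481.5 -18.2 192.9] jaw -1.458 tilt 0.002 j7 -1.56 F [ 0.5 -0.7  0.1] w 87.0
   TURN x 0.000  SHIFT cm [-0.71 -1.77  2.97] level turn [ 0.    -0.002 -0.   ]
w5 (320, 150) 2086 c 582.1 -6.3  L 92.2 W 62.1 a 0.112 z p50 64.6 p95 65.8
top5 (327, 250) 9 c 424.4 34.3  L 9.1 W 2.3 a -0.019 z p50 11.9 p95 16.9Traceback (most recent call last):
  File "<stdin>", line 6, in <module>
  File "h.py", line 48, in meas
    n,l,s,_=cv2.connectedComponentsWithStats(m); k=1+np.argmax(s[1:,4])
                                                     ~~~~~~~~~^^^^^^^^^
    return _wrapfunc(a, 'argmax', axis=axis, out=out, **kwds)
    return bound(*args, **kwds)
ValueError: attempt to get argmax of an empty sequence
```

View pics/w5.png

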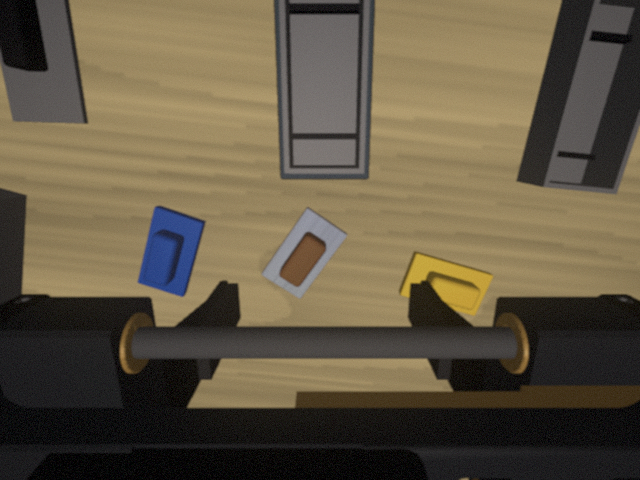

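```bash
python3 - <<'E'
from h import *
meas("w5",(305,253),52,5,18,12); meas("w5",(305,253),52,26,40,34)
goto(449.5,-4,120,-0.497)
E
```

```text
w5 (305, 253) 2521 c 450.4 -0.5  L 84.7 W 48.2 a -0.496 z p50 12.6 p95 13.8
w5 (305, 253) 1304 c 451.7 -0.6  L 50.9 W 24.2 a -0.497 z p50 34.3 p95 35.6
t=11.75 pos [481.4 -18.1 192.3] jaw -1.457 tilt 0.001 j7 -1.56 F [ 0.6  0.1 -0.1] w 86.9
   TURN x -0.960  SHIFT cm [ 7.23 -3.48  0.29] level turn [-0.    -0.001 -0.   ]
```

arm_command([
  [0,0,0,-0.16,0,0],
  [0,0,0,-0.16,0,0],
  [1,0,0,-0.16,0,0],
  [2,0,0,-0.16,0,0],
  [2,0,0,-0.16,0,0],
  [2,0,0,-0.16,0,0],
  [0,0,0,0,0,0],
  [0,0,0,0,0,0],
])

```text
time: 12.75
eef_pos: [481.2, -18.2, 122.7]
eef_rot: [1.569, 0.929, -1.567]
force: [-0.9, 0.1, -0.4]
width: 86.9
```

```bash
python3 - <<'E'
from h import *
goto(451,-0.5,32,-0.497)
shot("wrist","w6")
E
```

```text
t=12.75 pos [481.2 -18.2 122.7] jaw -0.501 tilt 0.001 j7 -0.67 F [-0.9  0.1 -0.4] w 86.9
   TURN x -0.004  SHIFT cm [ 9.07 -3.51 -0.11] level turn [-0.    -0.001 -0.   ]
```

View pics/w6.png

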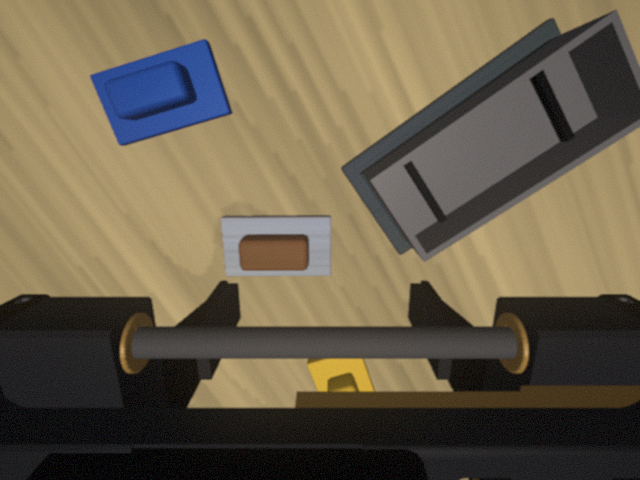

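```bash
python3 - <<'E'
from h import *
meas("w6",(275,245),60,5,18,12); meas("w6",(275,245),60,26,40,34)
E
```

```text
w6 (275, 245) 4005 c 449.9 0.2  L 83.4 W 48.6 a -0.497 z p50 12.6 p95 13.8
w6 (275, 245) 2255 c 450.8 0.8  L 49.0 W 24.8 a -0.503 z p50 34.3 p95 35.6
```

arm_command([
  [0,-1.7,0,0,0,0],
  [0,-1.8,-0.1,0,0,0],
  [2,0,0,0,0,0],
  [2,0,0,0,0,0],
  [0,0,0,0,0,0],
])

```text
time: 13.42
eef_pos: [448.9, -0.4, 81.5]
eef_rot: [1.565, 0.932, -1.568]
force: [-0.2, -0.0, -0.5]
width: 86.8
```

```bash
python3 - <<'E'
from h import *
goto(451,-0.5,32,-0.497)
shot("wrist","w7")
meas("w7",(325,265),60,5,18,12); meas("w7",(325,265),60,26,40,34)
E
```

```text
t=13.43 pos [ 4.489e+02 -4.000e-01  8.150e+01] jaw -0.498 tilt 0.002 j7 -0.71 F [-0.2 -0.  -0.5] w 86.8
   TURN x -0.001  SHIFT cm [ 4.95  0.2  -0.1 ] level turn [0.    0.001 0.002]
w7 (325, 265) 4889 c 450.0 -0.2  L 81.0 W 48.5 a -0.498 z p50 12.6 p95 13.7
w7 (325, 265) 3157 c 450.6 1.3  L 49.1 W 25.1 a -0.498 z p50 34.3 p95 35.5
```

View pics/w7.png

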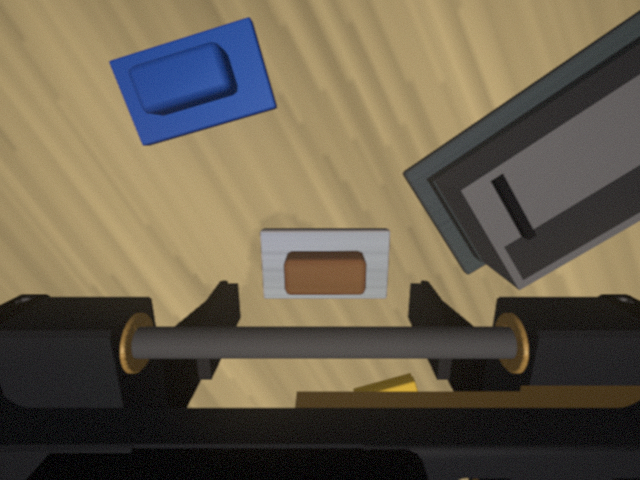

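arm_command([
  [2,0.09,-0.11,0,0,0],
  [1.5,0,0,0,0,0],
  [1,0,0,0,0,0],
  [0.45,0,0,0,0,0],
  [0,0,0,0,0,0],
])

```text
time: 14.1
eef_pos: [451.6, -0.2, 32.6]
eef_rot: [1.566, 0.931, -1.566]
force: [-0.1, -0.2, 1.4]
width: 87.0
```

arm_command([
  [0,0,0,0,0,0],
  [0,0,0,0,0,0],
  [0,0,0,0,0,0],
  [0,0,0,0,0,0],
  [0,0,0,0,0,0],
  [0,0,0,0,0,0],
  [0,0,0,0,0,0],
], fingers=255)

```text
time: 14.98
eef_pos: [451.5, -0.3, 32.5]
eef_rot: [1.566, 0.931, -1.566]
force: [-2.5, -0.0, 2.4]
width: 49.5
```

```bash
python3 - <<'E'
from h import *
goto(610,-3.4,160,0.113)
E
```

```text
t=14.97 pos [ 4.515e+02 -3.000e-01  3.250e+01] jaw -0.498 tilt 0.000 j7 -0.78 F [-2.5 -0.   2.4] w 49.5
   TURN x -0.611  SHIFT cm [-12.75  15.71   2.1 ] level turn [0. 0. 0.]
```

arm_command([
  [-2,0,0,0,0,0],
  [-3,0,0,0,0,0],
  [-4,0,0,-0.15,0,0],
  [-4,0,0,-0.15,0,0],
  [0,0,0,-0.15,0,0],
  [0,0,0,-0.16,0,0],
  [0,0,0,0,0,0],
])

```text
time: 15.85
eef_pos: [451.5, -0.5, 162.3]
eef_rot: [1.127, 1.259, -1.127]
force: [-0.0, 0.6, -2.5]
width: 50.0
```

```bash
python3 - <<'E'
from h import *
goto(610.5,-3.2,120,0.113)
shot("wrist","w8")
E
```

```text
t=15.85 pos [451.5  -0.5 162.3] jaw 0.111 tilt 0.000 j7 -0.02 F [-0.   0.6 -2.5] w 50.0
   TURN x -0.002  SHIFT cm [ 4.23 15.77  2.06] level turn [-0.  0.  0.]
```

View pics/w8.png

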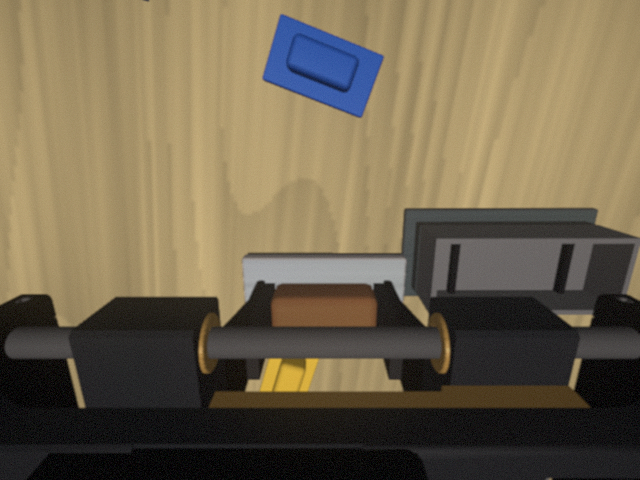

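arm_command([
  [0,2,0.3,0,0,0],
  [0,4,0.5,0,0,0],
  [0,4,0.5,0,0,0],
  [0,4,0.5,0,0,0],
  [1,1.7,0.26,0,0,0],
  [2,0,0,0,0,0],
  [0,0,0,0,0,0],
  [0,0,0,0,0,0],
])

```text
time: 16.9
eef_pos: [609.4, -3.3, 132.8]
eef_rot: [1.126, 1.26, -1.127]
force: [0.3, 0.3, -1.8]
width: 49.7
```

```bash
python3 - <<'E'
from h import *
goto(610.5,-3.2,59,0.113)
shot("wrist","w9")
# block top-of-base plane z: TCP z -32.5+12 
z=bot.state()["eef_pos"][2]
meas("w9",(323,280),110,z-32.5+6,z-32.5+18,z-20.5)
meas("w9",(323,260),200,58,72,64)
E
```

```text
t=16.90 pos [609.4  -3.3 132.8] jaw 0.111 tilt 0.000 j7 -0.19 F [ 0.3  0.3 -1.8] w 49.7
   TURN x -0.002  SHIFT cm [7.38 0.11 0.  ] level turn [0. 0. 0.]
w9 (323, 280) 5127 c 608.9 7.6  L 83.3 W 26.6 a 0.110 z p50 112.8 p95 115.9
w9 (323, 260) 3858 c 610.5 -2.4  L 150.4 W 63.6 a 0.110 z p50 64.4 p95 65.6
```

View pics/w9.png

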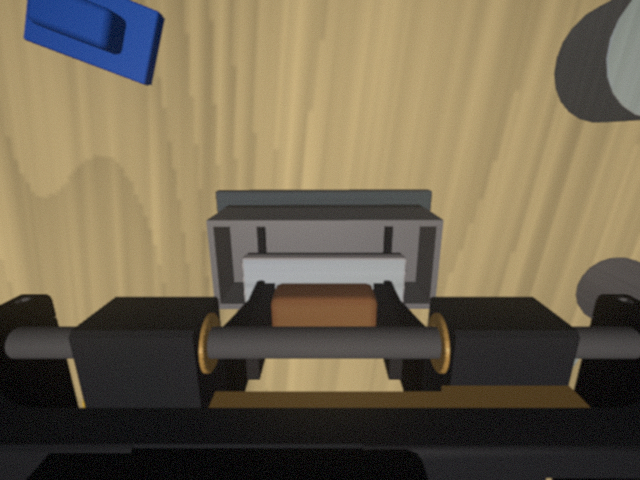

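arm_command([
  [2,0.08,-0.05,0,0,0],
  [2,0,0,0,0,0],
  [1,0,0,0,0,0],
  [0.8,0,0,0,0,0],
  [0.6,0,0,0,0,0],
  [0.5,0,0,0,0,0],
  [0.4,0,0,0,0,0],
  [0,0,0,0,0,0],
])

```text
time: 17.95
eef_pos: [610.6, -2.7, 59.4]
eef_rot: [1.126, 1.26, -1.127]
force: [-0.3, -0.1, -2.2]
width: 49.8
```

arm_command([
  [0.1,0,0,0,0,0],
  [0.05,0,0,0,0,0],
  [0,0,0,0,0,0],
])

```text
time: 18.32
eef_pos: [610.9, -2.7, 58.6]
eef_rot: [1.126, 1.259, -1.126]
force: [-1.7, -0.6, 5.5]
width: 49.8
```

arm_command([
  [0,0,0,0,0,0],
  [0,0,0,0,0,0],
  [0,0,0,0,0,0],
  [0,0,0,0,0,0],
  [-1,0,0,0,0,0],
  [-3,0,0,0,0,0],
  [-4,0,0,0,0,0],
  [-4,0,0,0.17,0,0],
  [-3,0,0,0.18,0,0],
  [-2,0,0,0.18,0,0],
  [0,0,0,0.18,0,0],
  [0,0,0,0.18,0,0],
  [0,0,0,0.18,0,0],
  [0,0,0,0.18,0,0],
  [0,0,0,0.18,0,0],
  [0,0,0,0.18,0,0],
  [0,0,0,0,0,0],
], fingers=0)

```text
time: 20.45
eef_pos: [610.7, -2.4, 228.8]
eef_rot: [2.184, 0.081, -2.183]
force: [-0.2, 0.5, -0.6]
width: 87.1
```

```bash
python3 - <<'E'
from h import *
goto(500,-130,240,-1.555)
E
```

```text
t=20.45 pos [610.7  -2.4 228.8] jaw -1.497 tilt 0.001 j7 -1.68 F [-0.2  0.5 -0.6] w 87.1
   TURN x 0.058  SHIFT cm [-1.13 12.58 11.27] level turn [ 0.    -0.001 -0.   ]
```

arm_command([
  [-1,3,2.8,0.058,0,0],
  [0,3.2,2.8,0,0,0],
  [0,3.2,2.8,0,0,0],
  [0,3.2,2.8,0,0,0],
  [0,0,0,0,0,0],
  [0,0,0,0,0,0],
])

```text
time: 21.2
eef_pos: [502.8, -131.1, 238.5]
eef_rot: [2.213, 0.02, -2.211]
force: [0.3, 0.6, -0.4]
width: 87.1
```

```bash
python3 - <<'E'
from h import *
goto(616,-220,140,-1.555)
shot("wrist","w10")
E
```

```text
t=21.20 pos [ 502.8 -131.1  238.5] jaw -1.553 tilt 0.001 j7 -1.43 F [ 0.3  0.6 -0.4] w 87.1
   TURN x 0.002  SHIFT cm [  9.86   9.06 -11.17] level turn [-0.    -0.001  0.   ]
```

View pics/w10.png

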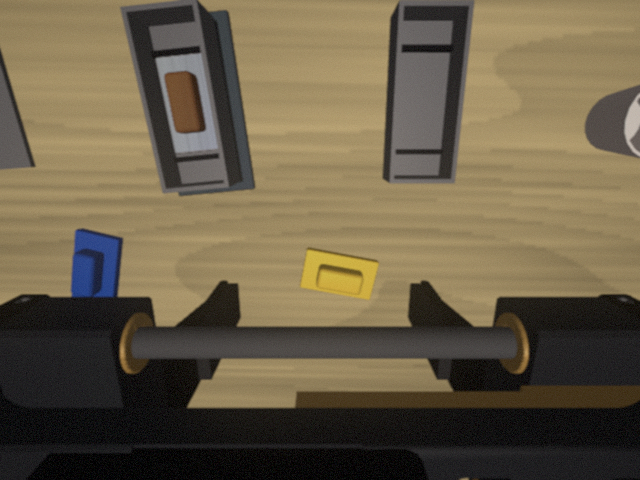

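```bash
python3 - <<'E'
from h import *
print("dock tray");meas("w10",(185,95),95,57,72,64)
print("block base, handle");meas("w10",(188,103),55,33,44,38);meas("w10",(188,103),40,50,66,60)
print("A");meas("w10",(425,90),95,44,60,52)
E
```

```text
dock tray
w10 (185, 95) 3780 c 611.1 -4.0  L 150.3 W 64.6 a 0.111 z p50 64.1 p95 65.8
block base, handle
w10 (188, 103) 3246 c 613.7 3.0  L 95.1 W 49.5 a 0.111 z p50 38.5 p95 41.4
w10 (188, 103) 1781 c 611.7 -6.6  L 49.8 W 26.1 a 0.109 z p50 60.2 p95 61.7
A
w10 (425, 90) 3475 c 620.0 -220.6  L 150.2 W 63.9 a 0.016 z p50 52.2 p95 53.9
```

```bash
python3 - <<'E'
from h import *
goto(620,-220.6,140,-1.555)
E
```

```text
t=21.25 pos [ 503.  -130.7  238.3] jaw -1.552 tilt 0.001 j7 -1.43 F [0.4 0.2 0.2] w 87.3
   TURN x 0.003  SHIFT cm [  9.84   9.17 -11.55] level turn [-0.    -0.001  0.   ]
```

arm_command([
  [0,2.2,-3,0,0,0],
  [2,2.2,-3,0,0,0],
  [3,2.2,-3,0,0,0],
  [3,2.2,-2.9,0,0,0],
  [2,0,0,0,0,0],
  [0,0,0,0,0,0],
  [0,0,0,0,0,0],
])

```text
time: 22.12
eef_pos: [623.2, -217.0, 139.6]
eef_rot: [2.215, 0.018, -2.211]
force: [0.5, 0.5, 0.1]
width: 86.9
```

```bash
python3 - <<'E'
from h import *
goto(620,-220.6,41,-1.555)
E
```

```text
t=22.12 pos [ 623.2 -217.   139.6] jaw -1.554 tilt 0.002 j7 -1.41 F [0.5 0.5 0.1] w 86.9
   TURN x 0.001  SHIFT cm [9.86 0.36 0.34] level turn [ 0.    -0.002 -0.   ]
```

arm_command([
  [3,0.36,0.34,0,0,0],
  [3,0,0,0,0,0],
  [2,0,0,0,0,0],
  [1.85,0,0,0,0,0],
  [0,0,0,0,0,0],
  [0,0,0,0,0,0],
])

```text
time: 22.88
eef_pos: [620.0, -221.9, 40.6]
eef_rot: [2.215, 0.016, -2.212]
force: [-0.4, -0.3, -0.1]
width: 87.0
```

arm_command([
  [0,0,0,0,0,0],
  [0,0,0,0,0,0],
  [0,0,0,0,0,0],
  [0,0,0,0,0,0],
  [0,0,0,0,0,0],
  [0,0,0,0,0,0],
], fingers=255)

```text
time: 23.62
eef_pos: [619.4, -221.8, 39.8]
eef_rot: [2.214, 0.016, -2.214]
force: [-0.7, -0.2, 3.2]
width: 62.1
```

```bash
python3 - <<'E'
from h import *
goto(620,-220.6,180,-1.458)
E
```

```text
t=23.62 pos [ 619.4 -221.8   39.8] jaw -1.556 tilt 0.000 j7 -1.43 F [-0.7 -0.2  3.2] w 62.1
   TURN x -0.098  SHIFT cm [-14.02  -0.11  -0.07] level turn [ 0. -0. -0.]
```

arm_command([
  [-2,0,0,0,0,0],
  [-3,0,0,0,0,0],
  [-4,0,0,-0.05,0,0],
  [-4,0,0,-0.048,0,0],
  [-1,0,0,0,0,0],
  [0,0,0,0,0,0],
])

```text
time: 24.38
eef_pos: [619.4, -221.8, 180.0]
eef_rot: [2.164, 0.121, -2.163]
force: [-0.0, -0.3, -2.4]
width: 61.8
```

```bash
python3 - <<'E'
from h import *
goto(610.2,-3.3,150,-1.458)
E
```

```text
t=24.38 pos [ 619.4 -221.8  180. ] jaw -1.459 tilt 0.001 j7 -1.30 F [-0.  -0.3 -2.4] w 61.8
   TURN x -0.001  SHIFT cm [  2.99 -21.81  -1.54] level turn [ 0.    -0.001 -0.   ]
```

arm_command([
  [0,-2,-0.14,0,0,0],
  [0,-4,-0.28,0,0,0],
  [0,-4,-0.28,0,0,0],
  [0,-4,-0.28,0,0,0],
  [0,-4,-0.28,0,0,0],
  [1,-3.8,-0.28,0,0,0],
  [2,0,0,0,0,0],
  [0,0,0,0,0,0],
  [0,0,0,0,0,0],
])

```text
time: 25.5
eef_pos: [609.9, -4.3, 149.4]
eef_rot: [2.163, 0.12, -2.165]
force: [0.0, 0.3, -0.5]
width: 62.1
```

```bash
python3 - <<'E'
from h import *
goto(610.2,-3.3,95,-1.458)
shot("wrist","w11"); 
z=bot.state()["eef_pos"][2]
meas("w11",(323,260),140,z+4,z+20,z+12)
meas("w11",(323,200),140,56,72,64)
E
```

```text
t=25.50 pos [609.9  -4.3 149.4] jaw -1.460 tilt 0.001 j7 -1.67 F [ 0.   0.3 -0.5] w 62.1
   TURN x -0.002  SHIFT cm [ 5.44 -0.1  -0.04] level turn [ 0.     0.001 -0.   ]
w11 (323, 260) 7411 c 649.0 0.6  L 91.3 W 73.2 a -1.461 z p50 162.0 p95 164.6
w11 (323, 200) 285 c 684.7 5.2  L 61.1 W 1.2 a -1.461 z p50 64.4 p95 65.6
```

View pics/w11.png

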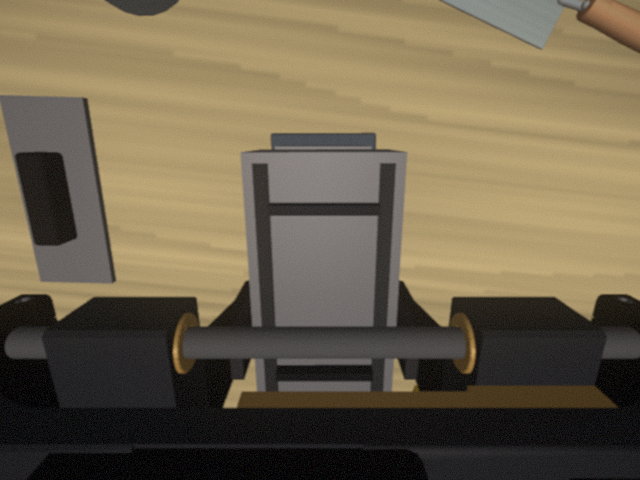

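arm_command([
  [1.5,-0.1,-0.04,0,0,0],
  [1.5,0,0,0,0,0],
  [0.7,0,0,0,0,0],
  [0.5,0,0,0,0,0],
  [0.5,0,0,0,0,0],
  [0.4,0,0,0,0,0],
  [0.3,0,0,0,0,0],
  [0,0,0,0,0,0],
])

```text
time: 26.55
eef_pos: [610.3, -2.4, 95.4]
eef_rot: [2.163, 0.122, -2.163]
force: [0.2, 0.8, -2.1]
width: 61.7
```

arm_command([
  [0.1,0,0,0,0,0],
  [0.05,0,0,0,0,0],
  [0,0,0,0,0,0],
])

```text
time: 26.92
eef_pos: [610.4, -2.4, 94.1]
eef_rot: [2.164, 0.122, -2.163]
force: [-0.3, -0.6, -2.0]
width: 61.7
```

arm_command([
  [0,0,0,0,0,0],
  [0,0,0,0,0,0],
  [0,0,0,0,0,0],
  [0,0,0,0,0,0],
  [-1,0,0,0,0,0],
  [-3,0,0,0,0,0],
  [-4,0,0,0,0,0],
  [-4,0,0,0,0,0],
  [-4,0,0,0,0,0],
  [-4,0,0,0,0,0],
  [0,0,0,0,0,0],
], fingers=0)

```text
time: 28.3
eef_pos: [611.6, -1.9, 298.5]
eef_rot: [2.17, 0.122, -2.156]
force: [1.2, -0.8, -0.9]
width: 87.0
```

```bash
python3 - <<'E'
from h import *
goto(440,260,300,-1.571-.13)
E
```

```text
t=28.30 pos [611.6  -1.9 298.5] jaw -1.458 tilt 0.007 j7 -1.63 F [ 1.2 -0.8 -0.9] w 87.0
   TURN x 0.243  SHIFT cm [ -0.27 -23.74  20.42] level turn [-0.    -0.007  0.001]
```

arm_command([
  [0,-3,2.6,-0.18,0,0],
  [0,-3.5,2.3,-0.18,0,0],
  [0,0,0,-0.18,0,0],
  [0,0,0,-0.18,0,0],
  [0,0,0,-0.18,0,0],
  [0,0,0,-0.18,0,0],
  [0,0,0,-0.18,0,0],
  [0,0,0,-0.18,0,0],
  [0,0,0,-0.18,0,0],
  [0,0,0,-0.18,0,0],
  [0,0,0,-0.18,0,0],
  [0,0,0,-0.18,0,0],
  [0,0,0,-0.18,0,0],
  [0,0,0,-0.18,0,0],
  [0,0,0,-0.18,0,0],
  [0,0,0,-0.18,0,0],
  [0,0,0,0,0,0],
])

```text
time: 30.42
eef_pos: [548.8, 51.3, 293.8]
eef_rot: [0.118, 1.568, -0.118]
force: [-0.1, 0.1, -0.4]
width: 86.9
```

```bash
python3 - <<'E'
from h import *
goto(410,290,300,-1.571-.175)
E
```

```text
t=30.43 pos [548.8  51.3 293.8] jaw 1.421 tilt 0.001 j7 1.11 F [-0.1  0.1 -0.4] w 86.9
   TURN x 0.025  SHIFT cm [ -0.62  21.08 -17.83] level turn [-0.    -0.001  0.   ]
```

arm_command([
  [0,2,-1.7,0.025,0,0],
  [0,3.2,-2.7,0,0,0],
  [0,3.2,-2.7,0,0,0],
  [0,3.2,-2.7,0,0,0],
  [0,3.2,-2.7,0,0,0],
  [0,3.2,-2.7,0,0,0],
  [-0.5,3.1,-2.6,0,0,0],
  [0,0,0,0,0,0],
  [0,0,0,0,0,0],
])

```text
time: 31.55
eef_pos: [409.9, 289.1, 298.8]
eef_rot: [0.138, 1.566, -0.139]
force: [0.4, -0.4, 0.1]
width: 87.0
```

```bash
python3 - <<'E'
from h import *
goto(412,308,140,-1.571-.175)
shot("wrist","w12"); shot("top","top12")
meas("w12",(323,240),130,44,60,52)
E
```

```text
t=31.55 pos [409.9 289.1 298.8] jaw 1.394 tilt 0.001 j7 0.61 F [ 0.4 -0.4  0.1] w 87.0
   TURN x -0.002  SHIFT cm [15.88  1.9  -0.12] level turn [-0.     0.     0.001]
w12 (323, 240) 1462 c 411.2 308.7  L 148.6 W 62.1 a -0.175 z p50 52.5 p95 53.9
```

View pics/w12.png

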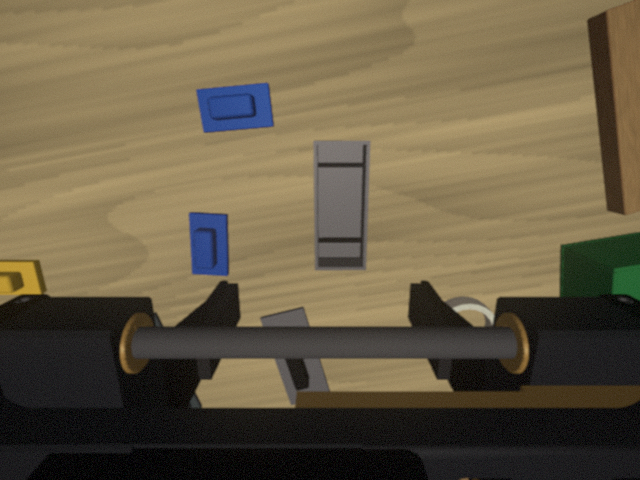

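View pics/top12.png

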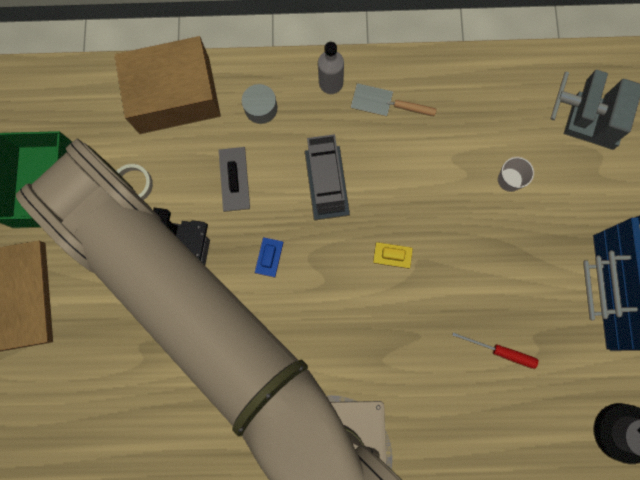

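arm_command([
  [2,1,-0.05,0,0,0],
  [4,0.9,-0.05,0,0,0],
  [4,0,0,0,0,0],
  [4,0,0,0,0,0],
  [2,0,0,0,0,0],
  [0,0,0,0,0,0],
  [0,0,0,0,0,0],
])

```text
time: 32.52
eef_pos: [412.7, 309.0, 140.4]
eef_rot: [0.138, 1.565, -0.136]
force: [-0.3, -0.4, 0.6]
width: 87.1
```

```bash
python3 - <<'E'
from h import *
goto(411.2,308.7,41,-1.571-.175)
shot("wrist","w13"); meas("w13",(323,240),160,44,60,52)
E
```

```text
t=32.52 pos [412.7 309.  140.4] jaw 1.396 tilt 0.002 j7 0.44 F [-0.3 -0.4  0.6] w 87.1
   TURN x 0.001  SHIFT cm [ 9.94 -0.07 -0.16] level turn [ 0.     0.001 -0.001]
w13 (323, 240) 3157 c 403.4 310.2  L 134.3 W 62.2 a -0.175 z p50 52.5 p95 53.7
```

arm_command([
  [3,-0.07,-0.16,0,0,0],
  [3,0,0,0,0,0],
  [2,0,0,0,0,0],
  [1.9,0,0,0,0,0],
  [0,0,0,0,0,0],
  [0,0,0,0,0,0],
])

```text
time: 33.33
eef_pos: [410.6, 308.6, 40.8]
eef_rot: [0.137, 1.566, -0.136]
force: [0.1, 0.2, 0.2]
width: 87.2
```

arm_command([
  [0,0,0,0,0,0],
  [0,0,0,0,0,0],
  [0,0,0,0,0,0],
  [0,0,0,0,0,0],
  [0,0,0,0,0,0],
  [0,0,0,0,0,0],
], fingers=255)

```text
time: 34.08
eef_pos: [410.4, 308.2, 40.2]
eef_rot: [0.136, 1.566, -0.136]
force: [0.4, -0.8, 4.0]
width: 62.0
```

arm_command([
  [-2,0,0,0,0,0],
  [-4,0,0,0,0,0],
  [-4,0,0,0,0,0],
  [-4,0,0,0,0,0],
  [-4,0,0,-0.14,0,0],
  [-2,0,0,-0.148,0,0],
  [0,0,0,0,0,0],
])

```text
time: 34.95
eef_pos: [410.4, 308.7, 241.7]
eef_rot: [-0.089, 1.567, 0.09]
force: [0.6, -0.3, -2.3]
width: 61.8
```

```bash
python3 - <<'E'
from h import *
goto(610.4,-3.2,240,-1.458)
E
```

```text
t=34.95 pos [410.4 308.7 241.7] jaw 1.684 tilt 0.003 j7 0.80 F [ 0.6 -0.3 -2.3] w 61.8
   TURN x 0.001  SHIFT cm [  0.19 -33.24  16.36] level turn [-0.     0.002 -0.001]
```

arm_command([
  [0,-1.8,0.9,0,0,0],
  [0,-3.5,1.7,0,0,0],
  [0,-3.5,1.7,0,0,0],
  [0,-3.5,1.7,0,0,0],
  [0,-3.5,1.7,0,0,0],
  [0,-3.5,1.7,0,0,0],
  [0,-3.5,1.7,0,0,0],
  [0,-3.5,1.7,0,0,0],
  [0,-3.5,1.7,0,0,0],
  [0,-3.4,1.7,0,0,0],
  [0,0,0,0,0,0],
  [0,0,0,0,0,0],
])

```text
time: 36.45
eef_pos: [608.3, -2.3, 239.1]
eef_rot: [-0.088, 1.571, 0.089]
force: [0.5, -0.0, -2.2]
width: 61.9
```

```bash
python3 - <<'E'
from h import *
goto(609.2,-3.2,160,-1.458)
shot("wrist","w14"); shot("scene","s14")
E
```

```text
t=36.45 pos [608.3  -2.3 239.1] jaw 1.684 tilt 0.002 j7 1.39 F [ 0.5 -0.  -2.2] w 61.9
   TURN x 0.000  SHIFT cm [ 7.91 -0.1   0.09] level turn [ 0.    -0.002 -0.001]
```

View pics/w14.png

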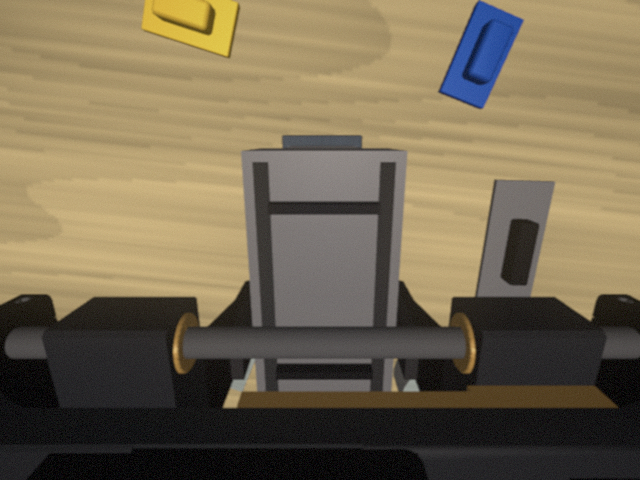

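View pics/s14.png

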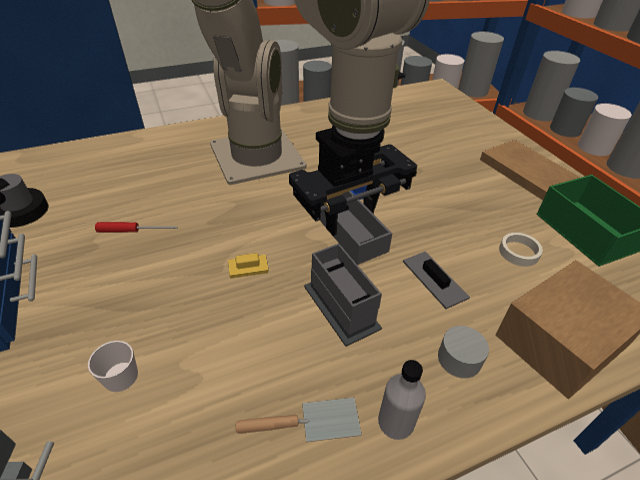

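```bash
python3 - <<'E'
from h import *
r=meas("w14",(323,130),40,4,18,8); print("plate end centre",r[0]-np.cos(.113)*0-0, "expected ~525.8")
r=meas("w14",(323,160),50,98,114,106)
meas("w14",(323,160),60,239+4,239+20,251.5)
d=np.load("pics/w14.npy")
f=np.load("pics/w14_cam.npz");C=(f["arr_0"],f["arr_1"],f["arr_2"])
p=cv2.imread("pics/w14.png"); print([tuple(p[v,323]) for v in range(128,160,2)],d[128:160:2,323])
P=cloud(C,d);print(P[128:160:2,323].round(1))
E
```

```text
w14 (323, 130) 821 c 532.2 -12.3  L 81.8 W 12.0 a -1.459 z p50 8.6 p95 10.0
plate end centre 532.2152099609375 expected ~525.8Traceback (most recent call last):
  File "<stdin>", line 3, in <module>
  File "h.py", line 48, in meas
    n,l,s,_=cv2.connectedComponentsWithStats(m); k=1+np.argmax(s[1:,4])
                                                     ~~~~~~~~~^^^^^^^^^
    return _wrapfunc(a, 'argmax', axis=axis, out=out, **kwds)
    return bound(*args, **kwds)
ValueError: attempt to get argmax of an empty sequence
```

arm_command([
  [2,-0.1,0.17,0,0,0],
  [3,0,0,0,0,0],
  [2,0,0,0,0,0],
  [1,0,0,0,0,0],
  [0,0,0,0,0,0],
  [0,0,0,0,0,0],
])

```text
time: 37.3
eef_pos: [611.4, -3.9, 161.0]
eef_rot: [-0.09, 1.567, 0.09]
force: [0.6, -0.3, -2.3]
width: 61.6
```

```bash
python3 - <<'E'
from h import *
goto(610,-3.2,137,-1.458)
shot("wrist","w15")
meas("w15",(323,130),70,98,114,106);meas("w15",(323,130),70,4,18,8)
E
```

```text
t=37.30 pos [611.4  -3.9 161. ] jaw 1.685 tilt 0.001 j7 1.35 F [ 0.6 -0.3 -2.3] w 61.6
   TURN x 0.001  SHIFT cm [ 2.4   0.08 -0.13] level turn [-0.     0.001  0.   ]
w15 (323, 130) 329 c 537.2 -10.5  L 61.9 W 1.1 a -1.458 z p50 106.2 p95 107.5
w15 (323, 130) 1364 c 531.8 -12.8  L 83.6 W 11.8 a -1.458 z p50 8.6 p95 9.7
```

arm_command([
  [0.5,0.1,-0.1,0,0,0],
  [0.4,0,0,0,0,0],
  [0.4,0,0,0,0,0],
  [0.4,0,0,0,0,0],
  [0.4,0,0,0,0,0],
  [0.25,0,0,0,0,0],
  [0,0,0,0,0,0],
])

```text
time: 38.22
eef_pos: [609.8, -3.1, 136.5]
eef_rot: [-0.09, 1.569, 0.09]
force: [0.3, -0.0, -1.8]
width: 62.0
```

arm_command([
  [0.08,0,0,0,0,0],
  [0.05,0,0,0,0,0],
  [0,0,0,0,0,0],
])

```text
time: 38.6
eef_pos: [609.8, -3.1, 136.3]
eef_rot: [-0.09, 1.568, 0.089]
force: [-3.4, 0.1, 5.8]
width: 61.6
```

arm_command([
  [0,0,0,0,0,0],
  [0,0,0,0,0,0],
  [0,0,0,0,0,0],
  [0,0,0,0,0,0],
  [-1,0,0,0,0,0],
  [-3,0,0,0,0,0],
  [-4,0,0,0,0,0],
  [-4,0,0,0,0,0],
  [-3,2,0.5,0,0,0],
  [0,4,0.8,0,0,0],
  [0,4,0.8,0,0,0],
  [0,4,0.8,0,0,0],
  [0,2,0.4,0,0,0],
  [0,0,0,0,0,0],
  [0,0,0,0,0,0],
], fingers=0)

```text
time: 40.48
eef_pos: [624.6, 158.2, 285.5]
eef_rot: [-0.089, 1.569, 0.088]
force: [0.9, -0.5, 0.1]
width: 86.9
```

```bash
python3 - <<'E'
from h import *
goto(610,220,140)
shot("wrist","w16"); shot("top","top16")
E
```

```text
t=40.48 pos [624.6 158.2 285.5] jaw 1.684 tilt 0.001 j7 1.12 F [ 0.9 -0.5  0.1] w 86.9
   TURN x 0.000  SHIFT cm [14.55  6.31 -0.76] level turn [0.    0.    0.001]
```

View pics/w16.png

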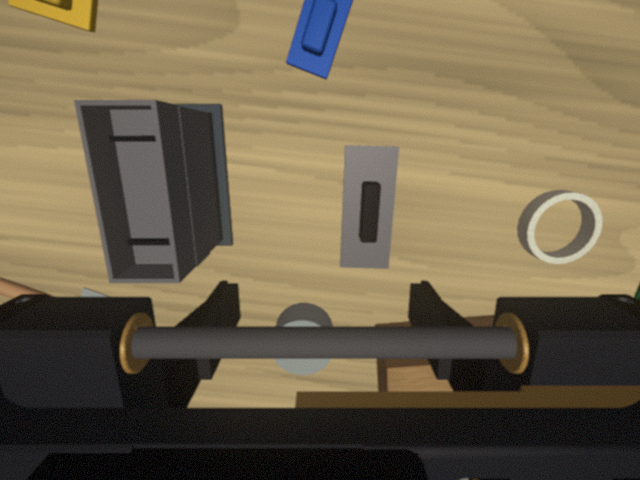

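```bash
python3 - <<'E'
from h import *
print("stack");meas("w16",(130,190),110,140,158,148)
print("lid");r=meas("w16",(370,207),70,8,60,16);h=meas("w16",(370,207),70,30,60,40)
goto(h[0],h[1],140,r[4]-np.pi/2)
E
```

```text
stack
w16 (130, 190) 4746 c 610.3 -1.2  L 149.4 W 66.4 a 0.113 z p50 147.9 p95 149.6
lid
w16 (370, 207) 6281 c 622.6 211.3  L 150.3 W 62.4 a 0.084 z p50 16.9 p95 40.9
w16 (370, 207) 1079 c 621.5 210.5  L 70.3 W 20.7 a 0.084 z p50 40.4 p95 41.8
t=40.58 pos [624.7 157.8 285.4] jaw 1.683 tilt 0.001 j7 1.12 F [ 0.4 -0.2 -0.5] w 87.0
   TURN x 0.028  SHIFT cm [14.54  5.29  0.13] level turn [-0.     0.     0.001]
```

arm_command([
  [1,2.6,-0.1,0.028,0,0],
  [4,2.7,-0.1,0,0,0],
  [4,0,0,0,0,0],
  [4,0,0,0,0,0],
  [2,0,0,0,0,0],
  [0,0,0,0,0,0],
  [0,0,0,0,0,0],
])

```text
time: 41.45
eef_pos: [617.8, 212.3, 137.1]
eef_rot: [-0.067, 1.568, 0.068]
force: [0.5, -0.1, 0.4]
width: 86.9
```

```bash
python3 - <<'E'
from h import *
goto(622.2,211,38,0.084+np.pi/2)
shot("wrist","w17")
meas("w17",(323,240),150,8,60,16);meas("w17",(323,240),150,30,60,40)
E
```

```text
t=41.45 pos [617.8 212.3 137.1] jaw 1.657 tilt 0.002 j7 0.95 F [ 0.5 -0.1  0.4] w 86.9
   TURN x 0.002  SHIFT cm [ 9.91 -0.17  0.4 ] level turn [ 0.     0.002 -0.001]
w17 (323, 240) 13702 c 621.3 211.4  L 147.4 W 62.2 a 0.084 z p50 16.9 p95 40.9
w17 (323, 240) 2415 c 620.6 211.4  L 70.7 W 19.7 a 0.088 z p50 40.5 p95 41.6
```

View pics/w17.png

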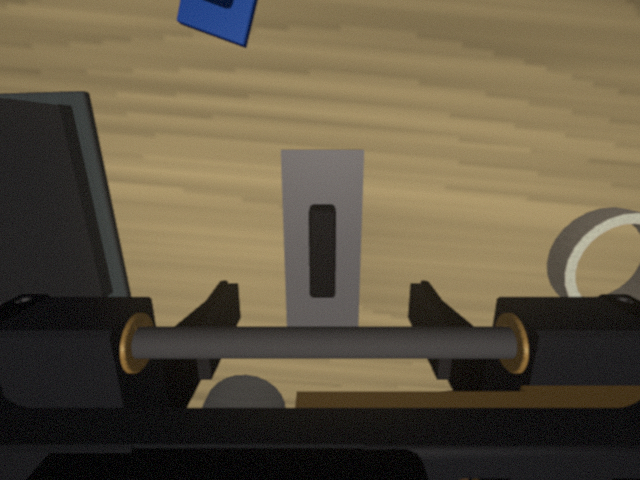

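arm_command([
  [3,-0.1,0.4,0,0,0],
  [3,0,0,0,0,0],
  [2,0,0,0,0,0],
  [1.4,0,0,0,0,0],
  [0.5,0,0,0,0,0],
  [0,0,0,0,0,0],
])

```text
time: 42.25
eef_pos: [621.3, 211.6, 36.7]
eef_rot: [-0.068, 1.569, 0.068]
force: [-0.5, -0.4, -0.0]
width: 87.2
```

arm_command([
  [0,0,0,0,0,0],
  [0,0,0,0,0,0],
  [0,0,0,0,0,0],
  [0,0,0,0,0,0],
  [0,0,0,0,0,0],
  [0,0,0,0,0,0],
  [0,0,0,0,0,0],
  [0,0,0,0,0,0],
  [0,0,0,0,0,0],
  [0,0,0,0,0,0],
], fingers=255)

```text
time: 43.5
eef_pos: [621.1, 211.4, 36.2]
eef_rot: [-0.068, 1.57, 0.068]
force: [-0.4, -0.2, 0.0]
width: 19.8
```

```bash
python3 - <<'E'
from h import *
goto(610.4,-2.6,210,0.113+np.pi/2)
E
```

```text
t=43.50 pos [621.1 211.4  36.2] jaw 1.657 tilt 0.000 j7 0.91 F [-0.4 -0.2  0. ] w 19.8
   TURN x -0.027  SHIFT cm [-17.38 -21.15  -3.47] level turn [-0.  0.  0.]
```

arm_command([
  [-2,0,0,0,0,0],
  [-4,0,0,0,0,0],
  [-4,0,0,0,0,0],
  [-4,0,0,0,0,0],
  [-4,0,0,0,0,0],
  [-1.5,0,0,-0.027,0,0],
  [0,0,0,0,0,0],
])

```text
time: 44.38
eef_pos: [621.2, 211.6, 232.0]
eef_rot: [-0.089, 1.568, 0.09]
force: [-0.2, 0.8, -2.3]
width: 19.5
```

```bash
python3 - <<'E'
from h import *
goto(609.5,-2.6,230,0.113+np.pi/2)
E
```

```text
t=44.38 pos [621.2 211.6 232. ] jaw 1.685 tilt 0.001 j7 1.02 F [-0.2  0.8 -2.3] w 19.5
   TURN x 0.001  SHIFT cm [  0.2  -21.16  -3.58] level turn [ 0.     0.001 -0.   ]
```

arm_command([
  [0,-2.2,-0.4,0,0,0],
  [0,-4,-0.7,0,0,0],
  [0,-4,-0.7,0,0,0],
  [0,-4,-0.7,0,0,0],
  [0,-4,-0.7,0,0,0],
  [0,-3,-0.4,0,0,0],
  [0,0,0,0,0,0],
  [0,0,0,0,0,0],
])

```text
time: 45.38
eef_pos: [608.7, -2.6, 230.0]
eef_rot: [-0.089, 1.571, 0.09]
force: [0.3, 0.7, -2.0]
width: 19.4
```

```bash
python3 - <<'E'
from h import *
goto(609.5,-2.6,176,0.113+np.pi/2)
shot("wrist","w18")
z=bot.state()["eef_pos"][2]-20
meas("w18",(323,240),180,z-6,z+6,z)
meas("w18",(323,200),140,141,156,148)
meas("w18",(323,130),110,4,18,8)
E
```

```text
t=45.38 pos [608.7  -2.6 230. ] jaw 1.685 tilt 0.002 j7 1.38 F [ 0.3  0.7 -2. ] w 19.4
   TURN x 0.001  SHIFT cm [ 5.4  -0.01  0.09] level turn [-0.    -0.002 -0.001]
w18 (323, 240) 15669 c 576.4 -6.1  L 82.8 W 62.1 a 0.112 z p50 210.6 p95 211.7
w18 (323, 200) 183 c 536.5 -11.2  L 61.5 W 0.6 a -1.458 z p50 148.8 p95 149.8
w18 (323, 130) 849 c 532.0 -12.8  L 83.6 W 10.7 a -1.458 z p50 8.6 p95 9.9
```

View pics/w18.png

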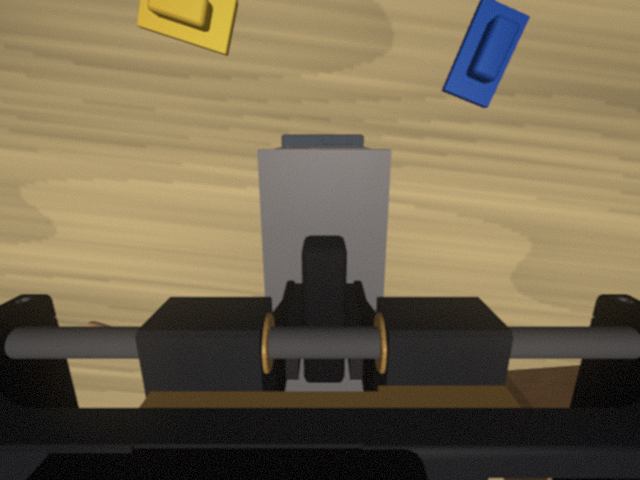

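arm_command([
  [1.5,-0.04,0.09,0,0,0],
  [1.5,0,0,0,0,0],
  [0.6,0,0,0,0,0],
  [0.5,0,0,0,0,0],
  [0.5,0,0,0,0,0],
  [0.4,0,0,0,0,0],
  [0.3,0,0,0,0,0],
  [0,0,0,0,0,0],
])

```text
time: 46.42
eef_pos: [610.1, -3.6, 178.1]
eef_rot: [-0.089, 1.569, 0.089]
force: [0.1, -0.2, -0.6]
width: 19.2
```

arm_command([
  [0.15,0,0,0,0,0],
  [0.1,0,0,0,0,0],
  [0,0,0,0,0,0],
])

```text
time: 46.8
eef_pos: [610.2, -3.5, 175.7]
eef_rot: [-0.089, 1.569, 0.089]
force: [-0.8, -0.8, -1.8]
width: 20.3
```

arm_command([
  [0.1,0,0,0,0,0],
  [0.06,0,0,0,0,0],
  [0,0,0,0,0,0],
])

```text
time: 47.18
eef_pos: [610.2, -3.6, 174.2]
eef_rot: [-0.089, 1.569, 0.089]
force: [-1.5, 0.5, -1.3]
width: 19.6
```

Release, rise, back away and inspect.

arm_command([
  [0,0,0,0,0,0],
  [0,0,0,0,0,0],
  [0,0,0,0,0,0],
  [0,0,0,0,0,0],
  [-1,0,0,0,0,0],
  [-3,0,0,0,0,0],
  [-4,0,0,0,0,0],
  [-4,0,0,0,0,0],
  [0,3,0.5,0,0,0],
  [0,4,0.5,0,0,0],
  [0,4,0.5,0,0,0],
  [0,4,0.5,0,0,0],
  [0,3,0.5,0,0,0],
  [0,0,0,0,0,0],
  [0,0,0,0,0,0],
], fingers=0)

```text
time: 49.05
eef_pos: [614.9, 177.4, 294.5]
eef_rot: [-0.089, 1.569, 0.088]
force: [0.7, -0.2, -0.2]
width: 87.3
```

```bash
python3 - <<'E'
from h import *
goto(610,220,300)
shot("wrist","w19"); shot("top","top19"); shot("scene","s19")
meas("w19",(130,190),130,145,163,154)
meas("top19",(327,183),70,145,163,154)
meas("w19",(130,190),130,168,190,178)
E
```

```text
t=49.05 pos [614.9 177.4 294.5] jaw 1.683 tilt 0.001 j7 1.09 F [ 0.7 -0.2 -0.2] w 87.3
   TURN x 0.000  SHIFT cm [-0.55  4.28 -0.01] level turn [-0.  0.  0.]
w19 (130, 190) 11235 c 610.7 -0.9  L 149.8 W 68.1 a 0.111 z p50 154.7 p95 156.2
top19 (327, 183) 1172 c 607.8 -5.4  L 153.1 W 62.5 a 0.117 z p50 154.0 p95 158.1
w19 (130, 190) 2887 c 610.3 0.5  L 69.6 W 25.8 a 0.113 z p50 178.3 p95 179.6
```

View pics/w19.png

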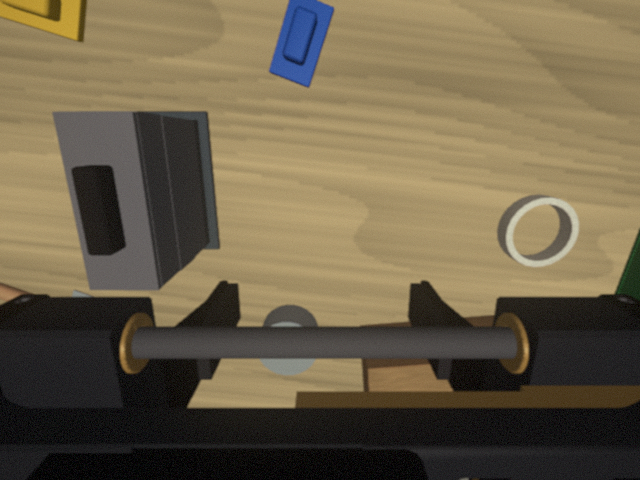

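View pics/s19.png

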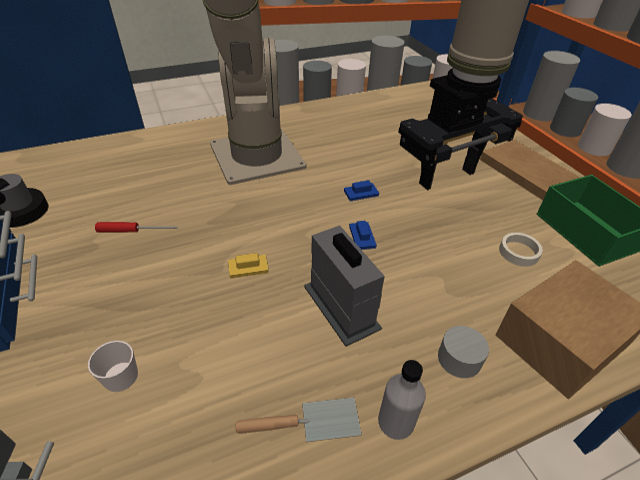

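View pics/top19.png

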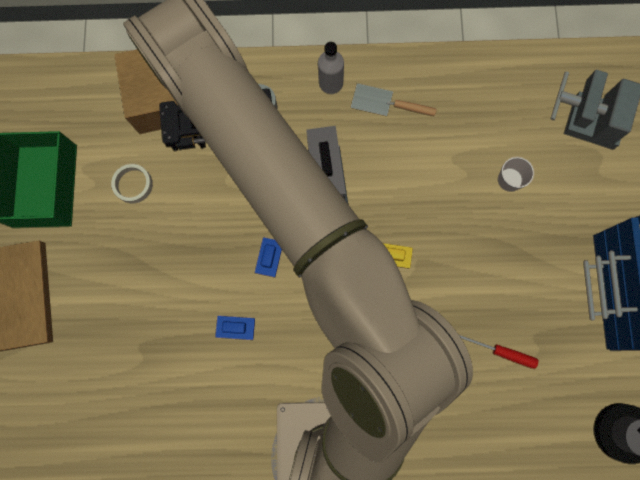

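```bash
python3 - <<'E'
from workcell import bot
print(bot.close_job(), bot.state()["time"])
E
```

```text
the job is handed in; nothing more can be done
the job is handed in; nothing more can be done
```

The job is done and handed in at about 49 s, with all three trays and the lid stacked on the dock. Only one real sanding block (bare metal with a wooden handle) was on the bench. I seated it in the tray that is now the bottom one. I left the two blue look-alikes and the yellow one alone.

| Check | Measured (mm) | Expected when fully down (mm) |
|---|---|---|
| Block handle top, in the bottom tray | 60.2 | 60 |
| First tray's rim | about 64 | 64 |
| Second tray's rim | 106.2 | 106 |
| Third tray's rim | 147.9–148.8 | 148 |
| Lid plate top | 154.0–154.7 | 154 |
| Lid handle top | 178.3 | 178 |

- **Alignment:** the stack turn is about 0.11 rad, matching the dock's 0.113 rad, and its centre is within about 3 mm of the dock's.
- **Bystanders:** the tape roll and cup show at the same pixels in the top view as at the start.
- **Lid moved:** the lid had been knocked about 25 mm aside during the run, so I measured it again before gripping it.
- **Camera disagreement:** the top camera read positions about 2–4 mm off from the wrist camera. I relied on the wrist camera.
- **Block position:** the last view put the block's handle up to about 2.6 mm sideways of the tray's centre. That is within the pocket's play and the 6 mm limit. I did not check it again after the second tray covered it.

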